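# Spin home the loose thumbscrew of the pipe clamp under the sink

### The arm

A 6-joint arm with a two-finger parallel gripper is mounted at the origin on the work surface. World frame = base frame: x ahead of the robot, y to its left, z up, the work surface at z = 0. Lengths are in m, angles in degrees, forces in N, time in s.
With the tool pointing down it reaches from about 0.375 to 0.9 m from the base axis. Payload 3.1 kg.
Tool frame: the origin (TCP) lies on the centre line of the jaws, within the pads' length; the fingertips stand 8 mm ahead of it and the grasp point (between the pads) lies 11 mm behind it; y points along the fingers, x is the direction in which the jaws open and shut, and the axes are right-handed (so a half turn about y gives the same grasp; the last joint's range is limited). The gripper opens to 87 mm and grips with 3 to 60 N. Pads are 19 mm wide; open, the fingers measure 117 mm over their backs; the gripper's body (75 mm by 190 mm) begins 51 mm behind the grasp point.
Start: joints at [66.606, 30.224, 82.088, -0, 67.689, -10.227], TCP at [0.142, 0.609, 0.231] pointing down, gripper open.
Joint ranges: [-176.69, 176.69], [-43.24, 126.21], [12.49, 139.97], [-82, 262], [0, 151.66], [-163.58, 163.58]. Speed limits (degrees/s): [159.86, 159.86, 180, 180, 180, 180].

### API

Orientations are given as a 3x3 rotation matrix whose columns are the frame's x, y, z axes.
In Python, from rig import read_state, imaging, job, spotter gives the robot as it stands.
- The arm moves only by the tool apply_moves, never from a script. Its argument "steps" is a list of rows, each an object of numbers: "x", "y", "z": the shift along the world's x, y, z in mm; "spin": the turn about the world's z in rad. In form: [{"x": .., "y": .., "z": .., "spin": ..}, ...]. A call has 1 to 12 rows; each row shifts and turns the pose as measured when the row begins; what a row does not reach is not made up. A row lasts 1/10 s, in which the tool goes at most 50 mm and 8.59 degrees, less where a joint would pass 70% of its speed; a pose out of reach is approached as far as the arm can. A call is refused whole if a number of a shift passes 50 or a number of a turn 0.15, either way. A call with a gripper value outside its range is refused whole. "grip" is the finger opening in mm, from 0 to 87, set as the call begins (left out, the last holds). The fingers move at their own pace and stop on an object; the grip force is fixed at half the most. Time passes only in rows, so rows that do not move let the fingers close. It gives the time, the measured TCP pose, the force and the opening at its end, in the units of the state.
- read_state(): the state, without advancing time (a new reading comes with each control period).
- imaging.capture(name): name is "scene" or "top"; returns the picture (480x640x3 uint8, red, green, blue); there is no depth.
- imaging.camera_params(name): a dict with "fov_y" (degrees; the focal length in pixels is half the picture's height over the tangent of half this angle, whatever the lens; pixels are square), "cx", "cy" (the principal point, pixels), "dist" ([k1, k2, p1, p2, k3] as OpenCV has them; the pictures are not rectified), "R" (3x3) and "t" (3): a world point X has camera coordinates R X + t. Camera axes: x right, y down, z forward; pixel columns grow to the right and rows downward; lengths in m; the calibration is good to about 2 mm. A picture is of the moment at which its call begins. camera_params takes no time and is no camera call.
- job.hand_in(): hands the job in, once; it reports no verdict.
Trained networks look in the newest picture that a camera, given by its name, has taken for a name from the list of things; names that differ only in an ending like _2 or _b are one class to them, and where a whole thing is asked for, a point or a joint stands for the part that bears it (a point fixed in the world has none). Each returns a list of dicts, best first, with "score" (0 to 1); they miss things now and then, are a little off and sometimes report something else, mostly with a low value. They report only what shows in the picture. A call takes as long as a camera call.
- spotter.cut_out(name, camera): "mask" (480x640 bool, what is visible of it) and "rect" ([left, top, width, height] in pixels, round what is visible of it).
The state is a dict: "time_s": time; "joint_positions": joint angles; "qvel": joint speeds; "tau": joint torques, N m; "position": TCP position; "tcp_rot": TCP orientation; "force": force on the tool from outside, world axes, zero at the start; "moment": the same for the moment, N m; "opening": opening from 0.0 (shut) to 1.0 (fully open).
Only numpy, scipy, OpenCV 4.12 (cv2) and the standard library are available. Lean on these libraries where they do the work, as an engineer would, in place of code of your own. Each camera call takes 0.05 s, during which the arm holds its last target.

### The job

The brass thumbscrew on the clamp that holds the valve's pipe has worked loose. With your fingertips, push its wings round clockwise (seen from above), stroke after stroke, until the screw is fully home and will turn no further, then leave it clear. Do not pinch the wings, do not turn the chrome valve knob, and leave the bottles and other things on the shelf where they are.

Things in the scene. Friction and masses are not known exactly. Their poses are not given: they have to be found in the camera images.
- thumbscrew (a joint): angle of the brass thumbscrew in rad; grows clockwise seen from above; 0 = fully backed off, 12.57 (two turns) = fully home at a hard stop. It starts between 3.2 and 7. The screw sinks 5 mm per turn (0.8 mm per rad). It is loose (about 0.03 N m of friction) and stays where it is left.
- screw_axis (a point): point fixed to the clamp, on the vertical screw axis at the wings' mid-height when home, 105 mm above the shelf. Axes: z up, x across the pipe, y along it (valve at -y, riser at +y). At joint angle q, wing A points at angle -q from this x axis (counter-clockwise positive from above), wing B opposite. The wings' lower edges are 92 above the shelf when home, at most 10 higher when backed off. Hub 16 dia.
- clamp: the fixed assembly of pipe, valve body and grey bridge clamp; origin on the shelf below the screw axis, axes as screw_axis. The bridge under the wings (82 along x, 30 along y) ends 82 above the shelf, its boss (20 dia) 88. Apart from the screw and the riser nothing within 80 of the axis is higher.
- riser_top (a point): top centre of the capped chrome riser, 18 dia at most, 140 above the shelf. It stands 50 from the screw axis along +y, just outside the wings' 80 mm circle, and is in the way of a finger going all the way round the screw.
- wing_a_drive: the 3 mm half of wing A whose face is pushed to turn the screw clockwise (on the +y side when the joint is 0 and the wing points along +x of screw_axis). Origin at mid-height and mid-thickness of this half, 23 mm out from the screw axis; own x points radially outwards, z up. The whole wing is a brass blade 6 thick, 26 tall, reaching to 40 from the axis, ear-shaped.
- wing_a_back: the other 3 mm half of wing A, whose face turns the screw counter-clockwise if pushed; origin and axes likewise.
- wing_b_drive: the 3 mm half of wing B whose face is pushed to turn the screw clockwise (on the -y side when the joint is 0 and the wing points along -x of screw_axis). Origin at mid-height and mid-thickness of this half, 23 mm out from the screw axis; own x points radially outwards, z up. The whole wing is a brass blade 6 thick, 26 tall, reaching to 40 from the axis, ear-shaped.
- wing_b_back: the other 3 mm half of wing B, whose face turns the screw counter-clockwise if pushed; origin and axes likewise.
- valve (a joint): angle in rad of the chrome valve knob (44 dia) on the same pipe, 120 from the screw axis towards the clamp's -y; its top is 96 above the shelf. Starts at 0; to be left alone.
- susan: white plastic lazy susan, 310 dia, top 20 above the shelf, with bottles and tray; fixed; origin under its centre
- bottle0: closed amber glass bottle, 62 dia x 190 tall, standing on the lazy susan; origin at the centre of its underside; bystander
- bottle1: closed amber glass bottle, 62 dia x 190 tall, standing on the lazy susan; origin at the centre of its underside; bystander
- bottle2: closed amber glass bottle, 62 dia x 190 tall, standing on the lazy susan; origin at the centre of its underside; bystander
- ice_tray: blue silicone ice cube tray 115 x 65 x 24 lying on the lazy susan; origin under its centre; bystander
- opener: flat steel bottle opener about 130 x 38 x 5 lying on the shelf; origin on its underside; bystander
- jar: closed glass jar 60 dia x 75 tall on the shelf behind the clamp; origin under its centre; bystander
- can: green can 66 dia x 120 tall on the right of the shelf; origin under its centre; bystander
- brush: washing-up brush lying on the right of the shelf, its long axis along its own x; bystander

How it is judged (in metres and radians):
At the end, for the whole second after the job is handed in: The thumbscrew is within 0.3 rad of its stop (joint above 12.27 of 12.57) and at rest, the valve knob is within 0.25 rad of its start, and every bystander is within 20 mm of where it stood (value of joint thumbscrew above 12.27 rad and velocity of joint thumbscrew between -0.05 and 0.05 rad/s and value of joint valve below 0.25 rad and distance of each of bottle0, bottle1, bottle2, ice_tray, opener, jar, can, brush from where it was at the start of the episode below 0.02 m); the robot touches nothing.
It fails at once if a wing is pinched: both faces of one wing pressed by the fingers at once, over 4 N each ((contact force between the fingers and wing_a_drive above 4 N and contact force between the fingers and wing_a_back above 4 N) or (contact force between the fingers and wing_b_drive above 4 N and contact force between the fingers and wing_b_back above 4 N)).
It fails at once if a bystander is shifted, lifted or carried by more than 20 mm (distance of any of bottle0, bottle1, bottle2, ice_tray, opener, jar, can, brush from where it was at the start of the episode above 0.02 m).
It fails at once if the valve knob is turned by more than 0.25 rad (value of joint valve above 0.25 rad).
It also fails if it takes over 72 s, if anything falls off the work surface, if the arm or the gripper's body presses on something with over 40 N, if the wrist force passes 120 N, or if a joint passes its speed limit or range.

## Working session

There is one attempt and no reset: what is moved stays moved. The work goes in short steps, Python scripts to look and compute and a tool call to move; the robot and the scene stay as the last step left them, time stands still between calls to the robot, and variables do not carry over. Pictures are saved under pics/ and viewed, and the job is handed in when it is done.

Besides the shell and the picture viewer there is one more tool, called after ">>>" as name(argument=value, ...), one argument or row to a line, values as JSON. apply_moves: Moves the arm, as the interface text tells. Its arguments: {"type":"object","properties":{"steps":{"type":"array"},"grip":{"type":"number"}},"required":["steps"]}

```bash
ls; mkdir -p pics
python3 - <<'E'
from rig import read_state, imaging
import cv2
s=read_state(); print(s)
for n in("scene","top"):
    im=imaging.capture(n); cv2.imwrite(f"pics/{n}0.png",im[:,:,::-1]); print(imaging.camera_params(n))
E
```

```text
pics
{'time_s': 0.0, 'joint_positions': array([ 6.66060636e+01,  3.02780647e+01,  8.21563443e+01,  9.68150680e-04,
        6.76887263e+01, -1.02282038e+01]), 'qvel': array([-0.03538712, -0.06428404, -0.00698042,  0.05779808,  0.04920542,
       -0.01416696]), 'tau': array([ 7.23004196e-04, -4.40044606e+01, -1.76593351e+01,  6.36117370e-02,
        5.81482379e-02, -1.36793806e-04]), 'position': array([0.1420445 , 0.60791375, 0.22958151]), 'tcp_rot': array([[ 2.27773899e-01, -8.67654951e-04, -9.73713663e-01],
       [ 9.73711759e-01, -1.96624334e-03,  2.27775205e-01],
       [-2.11218829e-03, -9.99997691e-01,  3.96986918e-04]]), 'force': array([ 0.48549613,  0.4707446 , -0.4419682 ]), 'moment': array([-0.00980149, -0.02562726, -0.01285995]), 'opening': 0.9985727479225506}
{'fov_y': 53.88971424740257, 'cx': 320.7353788680584, 'cy': 244.08511828312092, 'dist': array([-0.07239778,  0.        ,  0.        ,  0.        ,  0.        ]), 'R': array([[ 0.04570433,  0.99880124,  0.01752714],
       [ 0.78078009, -0.02477227, -0.62431466],
       [-0.62313207,  0.04221873, -0.78097632]]), 't': array([-0.00958924, -0.37641149,  1.77384249])}
{'fov_y': 52.93437699889138, 'cx': 312.53127326354013, 'cy': 241.29128377737314, 'dist': array([-0.11803084,  0.        ,  0.        ,  0.        ,  0.        ]), 'R': array([[ 0.01595741, -0.99955391, -0.02524549],
       [-0.99334878, -0.01296868, -0.11441162],
       [ 0.11403318,  0.02690329, -0.99311261]]), 't': array([0.00763507, 0.59231376, 1.12760233])}
```

View pics/scene0.png

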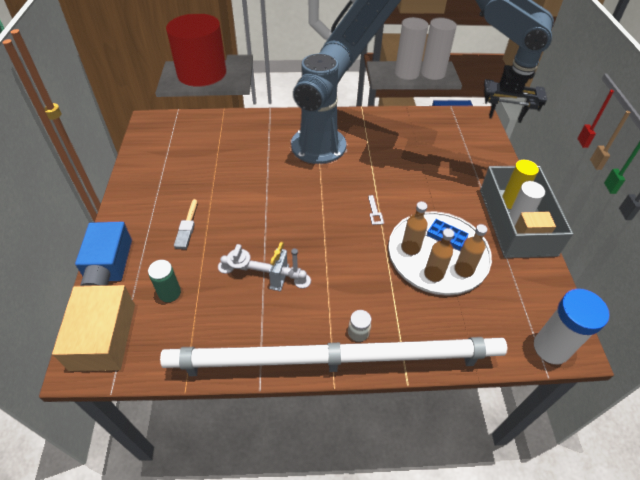

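View pics/top0.png

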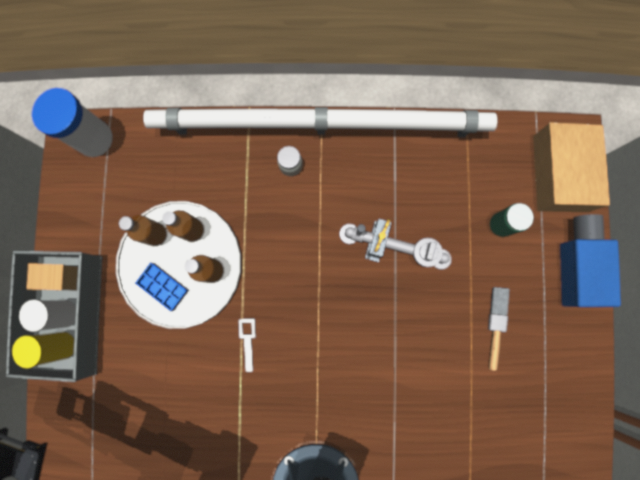

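```bash
cat > h.py <<'E'
import numpy as np, cv2
from rig import read_state, imaging, spotter
def K(n):
    p=imaging.camera_params(n); f=240/np.tan(np.radians(p['fov_y']/2))
    return np.array([[f,0,p['cx']],[0,f,p['cy']],[0,0,1]]),np.array(p['dist']),np.array(p['R']),np.array(p['t'])
def ray(n,uv):
    k,d,R,t=K(n); q=cv2.undistortPoints(np.array([[uv]],float),k,d)[0,0]
    return -R.T@t, R.T@np.array([q[0],q[1],1])
def atz(n,uv,z):
    c,r=ray(n,uv); return c+r*(z-c[2])/r[2]
def proj(n,X):
    k,d,R,t=K(n); return cv2.projectPoints(np.atleast_2d(np.array(X,float)),cv2.Rodrigues(R)[0],t,k,d)[0][:,0]
def crop(n,im,c,w,h,s,fn,pts=None):
    x0,y0=int(c[0]-w/2),int(c[1]-h/2)
    o=cv2.resize(im[y0:y0+h,x0:x0+w,::-1],None,fx=s,fy=s,interpolation=cv2.INTER_CUBIC)
    if pts is not None:
        for p in pts: cv2.circle(o,(int((p[0]-x0+.5)*s),int((p[1]-y0+.5)*s)),2,(255,0,255),-1)
    cv2.imwrite(fn,o); print(fn,x0,y0,s)
E
python3 - <<'E'
from h import *
for n,c in(("scene",(265,265)),("top",(395,243))):
    im=imaging.capture(n); crop(n,im,c,130,90,6,f"pics/{n}1.png")
    for nm in("thumbscrew","riser_top","wing_a_drive","valve"):
        for r in spotter.cut_out(nm,n)[:3]:
            ys,xs=np.nonzero(r['mask']); print(n,nm,round(r['score'],2),r['rect'],xs.mean(),ys.mean(),len(xs))
E
```

```text
pics/scene1.png 200 220 6
scene thumbscrew 0.55 [269.7, 244.3, 14.5, 20.2] 275.77777777777777 255.13888888888889 108
scene riser_top 0.77 [220.2, 245.8, 90.3, 46.2] 267.0346787947698 266.86242183058556 1759
scene wing_a_drive 0.64 [219.2, 245.9, 91.6, 45.7] 267.6705813270699 266.8567234292425 1703
scene valve 0.72 [230.9, 244.4, 16.1, 20.6] 236.77184466019418 255.6893203883495 206
pics/top1.png 330 198 6
top thumbscrew 0.69 [375.1, 220.4, 18.0, 32.1] 382.1666666666667 234.5 132
top thumbscrew 0.27 [489.2, 202.6, 43.2, 34.3] 510.8097125867195 220.38553022794846 1009
top riser_top 0.64 [342.2, 218.7, 109.0, 49.9] 395.3919897741798 244.30890498508734 2347
top riser_top 0.61 [488.3, 289.8, 22.0, 80.1] 497.48771266540643 321.33175803402645 1058
top wing_a_drive 0.25 [337.3, 217.2, 114.5, 54.7] 395.31098367887074 244.57212174680194 2267
top valve 0.67 [418.5, 240.0, 19.2, 22.6] 428.72289156626505 252.05220883534136 249
top valve 0.18 [238.4, 318.7, 17.8, 55.0] 247.39285714285714 342.2261904761905 420
```

```bash
sleep 0
```

```text
(no output)
```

View pics/scene1.png

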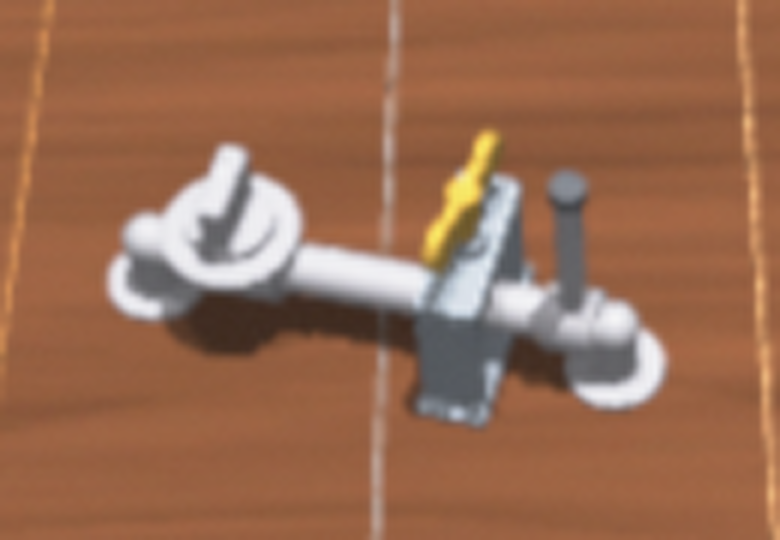

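View pics/top1.png

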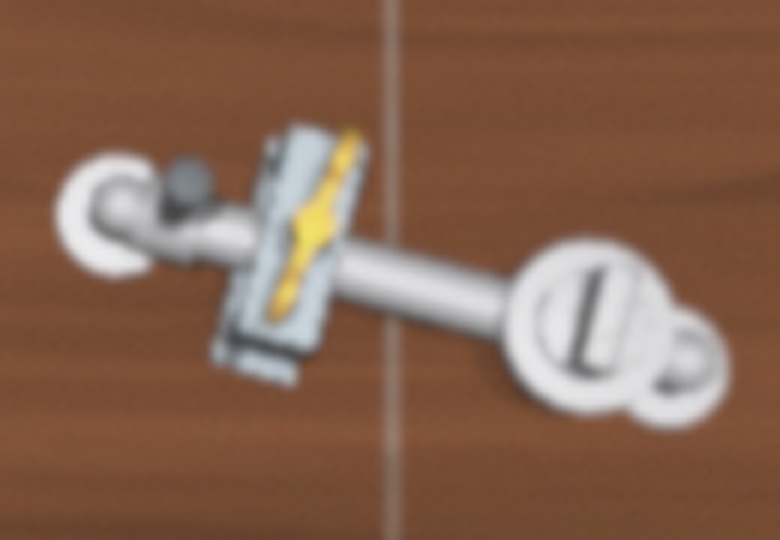

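```bash
cat >> h.py <<'E'
def tri(a,b):
    c1,r1=ray("top",a); c2,r2=ray("scene",b); r1/=np.linalg.norm(r1); r2/=np.linalg.norm(r2)
    A=np.stack([r1,-r2],1); s=np.linalg.lstsq(A,c2-c1,rcond=None)[0]
    p,q=c1+s[0]*r1,c2+s[1]*r2; return (p+q)/2, np.linalg.norm(p-q)
def cc(x,y,x0,y0,s=6): return ((x+.5)/s+x0-.5,(y+.5)/s+y0-.5)
E
python3 - <<'E'
from h import *
T=lambda x,y:cc(x,y,330,198)
S=lambda x,y:cc(x,y,200,220)
pr=lambda *a:print(*[np.round(v,4) for v in a])
for nm,a,b in(("riser",(187,180),(567,187)),("hub",(313,225),(467,190)),("tipfar(+x)",(350,138),(433,252)),("tipnear",(277,310),(488,140)),("knob",(590,325),(232,225))):
    print(nm); pr(*tri(T(*a),S(*b)))
pr(atz("top",T(187,180),.140),atz("scene",S(567,187),.140))
for z in(.125,): pr(atz("top",T(313,225),z),atz("scene",S(467,190),z), atz("top",T(350,138),z),atz("top",T(277,310),z))
pr(atz("top",T(590,325),.096), atz("scene",S(230,225),.096))
# bridge top corners in top (z=.082)
for q in((295,125),(368,150),(240,330),(315,355)): pr(atz("top",T(*q),.082))
E
```

```text
riser
[ 0.612  -0.0927  0.1371] 0.0011
hub
[ 0.5983 -0.14    0.1193] 0.0009
tipfar(+x)
[ 0.6316 -0.1546  0.117 ] 0.0001
tipnear
[ 0.5666 -0.1288  0.1159] 0.0029
knob
[ 0.5682 -0.2567  0.0576] 0.0003
[ 0.6116 -0.0919  0.14  ] [ 0.6142 -0.0932  0.14  ]
[ 0.5976 -0.1398  0.125 ] [ 0.6028 -0.1392  0.125 ] [ 0.6304 -0.1536  0.125 ] [ 0.5658 -0.1265  0.125 ]
[ 0.5645 -0.2486  0.096 ] [ 0.5974 -0.2511  0.096 ]
[ 0.6421 -0.1379  0.082 ]
[ 0.6327 -0.1661  0.082 ]
[ 0.5622 -0.1168  0.082 ]
[ 0.553  -0.1456  0.082 ]
```

>>> apply_moves(
  steps=[
    {"x": 0,"y": 0,"z": 45,"spin": 0},
    {"x": 10,"y": -15,"z": 35,"spin": 0},
    {"x": 30,"y": -45,"z": 0,"spin": 0},
    {"x": 30,"y": -45,"z": 0,"spin": 0},
    {"x": 30,"y": -45,"z": 0,"spin": 0},
    {"x": 30,"y": -45,"z": 0,"spin": 0},
    {"x": 30,"y": -45,"z": 0,"spin": 0},
    {"x": 30,"y": -45,"z": 0,"spin": 0},
    {"x": 30,"y": -45,"z": 0,"spin": 0},
    {"x": 30,"y": -45,"z": 0,"spin": 0},
  ],
  grip=0,
)

```text
time_s: 1.6
position: [0.3754, 0.2567, 0.3143]
tcp_rot: [[0.215, 0.008, -0.977], [0.977, 0.007, 0.215], [0.008, -1.0, -0.007]]
force: [0.8, 0.2, -0.2]
opening: 0.174
```

>>> apply_moves(
  steps=[
    {"x": 30,"y": -45,"z": 0,"spin": 0},
    {"x": 30,"y": -45,"z": 0,"spin": 0},
    {"x": 30,"y": -45,"z": 0,"spin": 0},
    {"x": 30,"y": -45,"z": 0,"spin": 0},
    {"x": 30,"y": -45,"z": 0,"spin": 0},
    {"x": 30,"y": -45,"z": 0,"spin": 0},
    {"x": 30,"y": -45,"z": 0,"spin": 0},
    {"x": 25,"y": -40,"z": -20,"spin": 0},
    {"x": 0,"y": 0,"z": -20,"spin": 0},
  ],
)

```text
time_s: 2.5
position: [0.598, -0.0822, 0.2801]
tcp_rot: [[0.223, 0.027, -0.975], [0.975, 0.003, 0.223], [0.009, -1.0, -0.026]]
force: [-0.9, 0.8, 0.3]
opening: 0.003
```

>>> apply_moves(
  steps=[
    {"x": 15,"y": -20,"z": -30,"spin": 0},
    {"x": 10,"y": -15,"z": -30,"spin": 0},
    {"x": 0,"y": 0,"z": -10,"spin": 0},
    {"x": 0,"y": 0,"z": 0,"spin": 0},
  ],
)

```text
time_s: 2.9
position: [0.623, -0.1201, 0.2056]
tcp_rot: [[0.227, 0.024, -0.974], [0.974, 0.005, 0.227], [0.01, -1.0, -0.023]]
force: [-0.2, -0.1, -0.7]
opening: 0.006
```

Run:
```python
from h import *
s=read_state(); p=s['position'];R=s['tcp_rot']; print(s['time_s'],p,R,s['force'],s['joint_positions'])
tip=p+R[:,1]*.008
for n,c in(("scene",(275,250)),("top",(385,235))):
    im=imaging.capture(n); crop(n,im,c,130,90,6,f"pics/{n}2.png",proj(n,[tip,[.598,-.1405,.105]]))
```

```text
2.9 [ 0.62297755 -0.12014085  0.20561522] [[ 0.22650932  0.02448529 -0.97370118]
 [ 0.97395729  0.00460643  0.22668474]
 [ 0.01003573 -0.99968958 -0.02280423]] [-0.24082752 -0.12612429 -0.69694276] [-21.35186525  32.00817845  83.15518866   0.84451766  63.62839789
 -98.62014341]
pics/scene2.png 210 205 6
pics/top2.png 320 190 6
```

View pics/scene2.png

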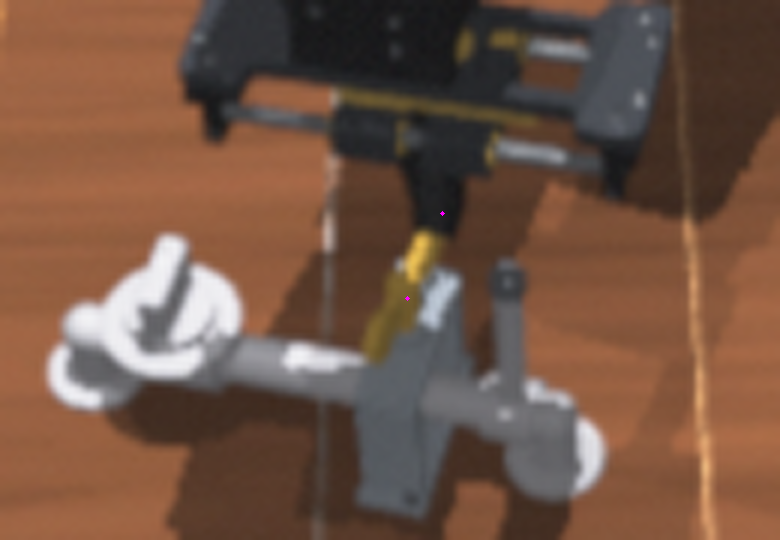

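View pics/top2.png

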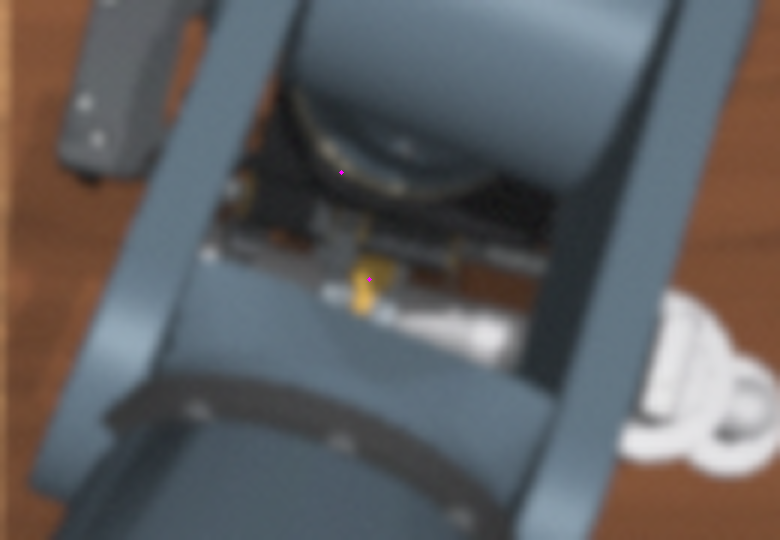

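>>> apply_moves(
  steps=[
    {"x": 1,"y": -2,"z": -30,"spin": 0},
    {"x": 1,"y": -1,"z": -25,"spin": 0},
    {"x": 0,"y": 0,"z": -20,"spin": 0},
    {"x": 0,"y": 0,"z": -15,"spin": 0},
    {"x": 0,"y": 0,"z": 0,"spin": 0},
  ],
)

```text
time_s: 3.5
position: [0.6307, -0.1196, 0.1276]
tcp_rot: [[0.22, 0.047, -0.974], [0.976, -0.003, 0.22], [0.007, -0.999, -0.046]]
force: [-0.2, -0.3, 0.0]
opening: 0.008
```

>>> apply_moves(
  steps=[
    {"x": -4,"y": -2,"z": -8,"spin": 0},
    {"x": -4,"y": -2,"z": -8,"spin": 0},
    {"x": -2,"y": -1,"z": -6,"spin": 0},
    {"x": 0,"y": 0,"z": 0,"spin": 0},
  ],
)

```text
time_s: 3.9
position: [0.6223, -0.1243, 0.1099]
tcp_rot: [[0.217, 0.055, -0.975], [0.976, -0.006, 0.217], [0.006, -0.998, -0.055]]
force: [0.4, 0.3, -0.6]
opening: 0.006
```

```bash
cat >> h.py <<'E'
C=np.array([.598,-.1405]); X=np.array([.959,-.284]); Y=np.array([.284,.959])
def plan(fs,R=.028,z=.105):
    s=read_state(); p=s['position']; d=p[:2]-C
    a=np.array([d@X,d@Y])*1e3; print('clamp pos',a.round(1),'f',np.degrees(np.arctan2(a[1],a[0])).round(1),'r',np.linalg.norm(a).round(1),'z',p[2].round(4),'t',s['time_s'],'F',s['force'].round(1),'M',s['moment'].round(2),'tilt',s['tcp_rot'][:,1].round(3))
    q=p.copy()
    for f in fs:
        f=np.radians(f); w=C+R*(np.cos(f)*X+np.sin(f)*Y); w=np.append(w,z); print(np.round((w-q)*1e3,1)); q=w
E
python3 -c "
from h import *
plan([40,30,20,10,0,-10,-20,-30,-40,-50])"
```

```text
clamp pos [18.7 22.5] f 50.2 r 29.3 z 0.1099 t 3.9 F [ 0.4  0.3 -0.6] M [ 0.05  0.06 -0.02] tilt [ 0.055 -0.006 -0.998]
[ 1.3 -5.1 -4.9]
[ 1.5 -4.6  0. ]
[ 0.7 -4.8  0. ]
[-0.1 -4.9  0. ]
[-1.  -4.8  0. ]
[-1.8 -4.5  0. ]
[-2.6 -4.2  0. ]
[-3.2 -3.7  0. ]
[-3.8 -3.   0. ]
[-4.3 -2.3  0. ]
```

>>> apply_moves(
  steps=[
    {"x": 2,"y": -5,"z": -3,"spin": 0},
    {"x": 2,"y": -5,"z": -2,"spin": 0},
    {"x": 1,"y": -5,"z": 0,"spin": 0},
    {"x": 0,"y": -5,"z": 0,"spin": 0},
    {"x": -1,"y": -5,"z": 0,"spin": 0},
  ],
)

```text
time_s: 4.4
position: [0.6268, -0.15, 0.1049]
tcp_rot: [[0.218, 0.055, -0.974], [0.976, -0.004, 0.218], [0.008, -0.998, -0.054]]
force: [-0.0, 1.3, 0.7]
opening: 0.005
```

```bash
python3 -c "
from h import *
plan(np.arange(20,-100,-10))"
```

```text
clamp pos [30.3 -0.9] f -1.7 r 30.3 z 0.1049 t 4.4 F [-0.   1.3  0.7] M [ 0.3  -0.04 -0.01] tilt [ 0.055 -0.004 -0.998]
[-0.9 11.2  0.1]
[-0.1 -4.9  0. ]
[-1.  -4.8  0. ]
[-1.8 -4.5  0. ]
[-2.6 -4.2  0. ]
[-3.2 -3.7  0. ]
[-3.8 -3.   0. ]
[-4.3 -2.3  0. ]
[-4.6 -1.5  0. ]
[-4.8 -0.7  0. ]
[-4.9  0.1  0. ]
[-4.8  1.   0. ]
```

>>> apply_moves(
  steps=[
    {"x": -3,"y": -4,"z": 0,"spin": 0},
    {"x": -3,"y": -4,"z": 0,"spin": 0},
    {"x": -3,"y": -4,"z": 0,"spin": 0},
    {"x": -4,"y": -3,"z": 0,"spin": 0},
    {"x": -4,"y": -2,"z": 0,"spin": 0},
    {"x": -5,"y": -2,"z": 0,"spin": 0},
  ],
)

```text
time_s: 5.0
position: [0.6054, -0.1729, 0.1059]
tcp_rot: [[0.219, 0.06, -0.974], [0.976, -0.007, 0.219], [0.006, -0.998, -0.06]]
force: [2.0, -0.4, 0.4]
opening: 0.006
```

```bash
python3 -c "
from h import *
plan(np.arange(-60,-160,-10))"
```

```text
clamp pos [ 16.3 -29. ] f -60.6 r 33.2 z 0.1059 t 5.0 F [ 2.  -0.4  0.4] M [ 0.12 -0.25 -0.  ] tilt [ 0.06  -0.007 -0.998]
[-0.9  5.2 -0.9]
[-4.8 -0.7  0. ]
[-4.9  0.1  0. ]
[-4.8  1.   0. ]
[-4.5  1.8  0. ]
[-4.2  2.6  0. ]
[-3.7  3.2  0. ]
[-3.   3.8  0. ]
[-2.3  4.3  0. ]
[-1.5  4.6  0. ]
```

>>> apply_moves(
  steps=[
    {"x": -5,"y": 1,"z": 0,"spin": 0},
    {"x": -5,"y": 1,"z": 0,"spin": 0},
    {"x": -5,"y": 1,"z": 0,"spin": 0},
    {"x": -5,"y": 1,"z": 0,"spin": 0},
    {"x": -5,"y": 3,"z": 0,"spin": 0},
    {"x": -4,"y": 3,"z": 0,"spin": 0},
  ],
)

```text
time_s: 5.6
position: [0.5746, -0.1638, 0.1068]
tcp_rot: [[0.219, 0.063, -0.974], [0.976, -0.01, 0.219], [0.004, -0.998, -0.064]]
force: [0.8, -0.2, 1.0]
opening: 0.006
```

```bash
python3 -c "
from h import *
plan(np.arange(-120,-190,-10),R=.030)"
```

```text
clamp pos [-15.8 -29. ] f -118.6 r 33.0 z 0.1068 t 5.6 F [ 0.8 -0.2  1. ] M [-0.13 -0.07  0.01] tilt [ 0.063 -0.01  -0.998]
[ 1.6  2.7 -1.8]
[-3.3  4.1  0. ]
[-2.5  4.6  0. ]
[-1.7  5.   0. ]
[-0.8  5.2  0. ]
[0.1 5.2 0. ]
[1.  5.1 0. ]
```

>>> apply_moves(
  steps=[
    {"x": -2,"y": 4,"z": -1,"spin": 0},
    {"x": -2,"y": 4,"z": -1,"spin": 0},
    {"x": -1,"y": 4,"z": 0,"spin": 0},
    {"x": -1,"y": 4,"z": 0,"spin": 0},
    {"x": 0,"y": 3,"z": 0,"spin": 0},
    {"x": 0,"y": 0,"z": 0,"spin": 0},
  ],
)

```text
time_s: 6.2
position: [0.5669, -0.1426, 0.1044]
tcp_rot: [[0.217, 0.061, -0.974], [0.976, -0.01, 0.217], [0.004, -0.998, -0.062]]
force: [0.2, -0.8, 0.7]
opening: 0.005
```

Run:
```python
from h import *
plan([])
for n,c in(("scene",(275,250)),):
    im=imaging.capture(n); crop(n,im,c,130,90,6,f"pics/{n}3.png",proj(n,[[.598,-.1405,.105]]))
```

```text
clamp pos [-29.2 -10.8] f -159.6 r 31.1 z 0.1044 t 6.2 F [ 0.2 -0.8  0.7] M [-0.13 -0.   -0.03] tilt [ 0.061 -0.01  -0.998]
pics/scene3.png 210 205 6
```

View pics/scene3.png

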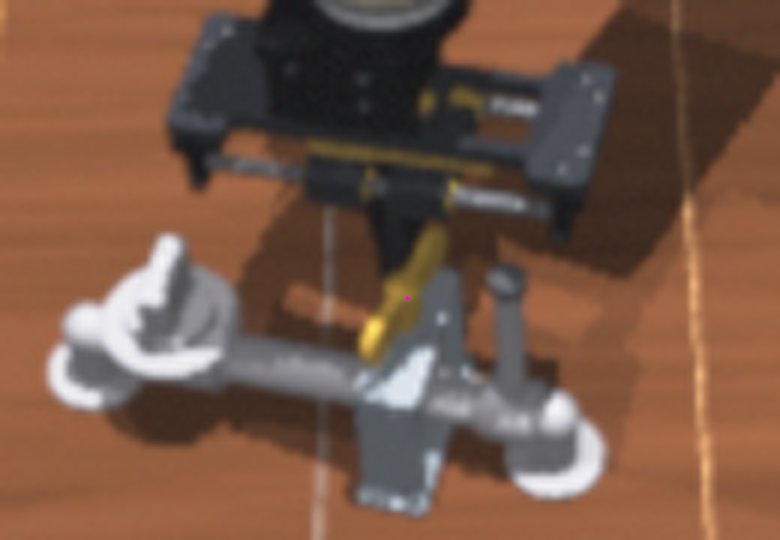

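>>> apply_moves(
  steps=[
    {"x": -1,"y": -4,"z": 0,"spin": 0},
    {"x": 0,"y": 0,"z": 20,"spin": 0},
    {"x": 0,"y": 0,"z": 25,"spin": 0},
    {"x": 14,"y": 5,"z": 2,"spin": 0},
    {"x": 14,"y": 5,"z": 0,"spin": 0},
    {"x": 14,"y": 5,"z": 0,"spin": 0},
    {"x": 14,"y": 7,"z": 0,"spin": 0},
    {"x": 0,"y": 0,"z": 0,"spin": 0},
  ],
)

```text
time_s: 7.05
position: [0.619, -0.1237, 0.1515]
tcp_rot: [[0.22, 0.051, -0.974], [0.975, -0.003, 0.22], [0.008, -0.999, -0.051]]
force: [-1.5, -0.0, -0.2]
opening: 0.005
```

```bash
python3 -c "
from h import *
plan([50],R=.03,z=.145)"
```

```text
clamp pos [15.4 22.1] f 55.2 r 26.9 z 0.1515 t 7.05 F [-1.5 -0.  -0.2] M [0.   0.03 0.04] tilt [ 0.051 -0.003 -0.999]
[ 4.  -0.3 -6.5]
```

>>> apply_moves(
  steps=[
    {"x": 3,"y": 0,"z": -8,"spin": 0},
    {"x": 0,"y": 0,"z": -12,"spin": 0},
    {"x": 0,"y": 0,"z": -12,"spin": 0},
    {"x": 0,"y": 0,"z": -11,"spin": 0},
    {"x": 0,"y": 0,"z": -4,"spin": 0},
  ],
)

```text
time_s: 7.55
position: [0.618, -0.1242, 0.0991]
tcp_rot: [[0.221, 0.045, -0.974], [0.975, -0.001, 0.221], [0.009, -0.999, -0.044]]
force: [0.2, -0.4, -0.2]
opening: 0.006
```

```bash
python3 -c "
from h import *
plan([])"
```

```text
clamp pos [14.5 21.3] f 55.7 r 25.8 z 0.0991 t 7.55 F [ 0.2 -0.4 -0.2] M [ 0.02 -0.   -0.04] tilt [ 0.045 -0.001 -0.999]
```

>>> apply_moves(
  steps=[
    {"x": 5,"y": 0,"z": 4,"spin": 0},
    {"x": 4,"y": -4,"z": 2,"spin": 0},
    {"x": 2,"y": -5,"z": 0,"spin": 0},
    {"x": 1,"y": -5,"z": 0,"spin": 0},
    {"x": 0,"y": -5,"z": 0,"spin": 0},
    {"x": -1,"y": -5,"z": 0,"spin": 0},
  ],
)

```text
time_s: 8.15
position: [0.63, -0.1492, 0.1054]
tcp_rot: [[0.221, 0.044, -0.974], [0.975, 0.0, 0.222], [0.01, -0.999, -0.043]]
force: [0.2, 1.6, -0.1]
opening: 0.005
```

```bash
python3 -c "
from h import *
plan([])"
```

```text
clamp pos [33.1  0.7] f 1.3 r 33.2 z 0.1054 t 8.15 F [ 0.2  1.6 -0.1] M [ 0.29  0.04 -0.03] tilt [ 0.044  0.    -0.999]
```

Contact again; continue the stroke as before.

>>> apply_moves(
  steps=[
    {"x": -3,"y": -4,"z": 0,"spin": 0},
    {"x": -3,"y": -4,"z": 0,"spin": 0},
    {"x": -4,"y": -4,"z": 0,"spin": 0},
    {"x": -4,"y": -4,"z": 0,"spin": 0},
    {"x": -4,"y": -2,"z": 0,"spin": 0},
    {"x": -5,"y": -2,"z": 0,"spin": 0},
    {"x": -5,"y": 0,"z": 0,"spin": 0},
  ],
)

```text
time_s: 8.85
position: [0.6014, -0.1729, 0.1064]
tcp_rot: [[0.223, 0.049, -0.974], [0.975, -0.002, 0.223], [0.009, -0.999, -0.048]]
force: [2.2, 0.2, 1.2]
opening: -0.0
```

```bash
python3 -c "
from h import *
plan([])"
```

```text
clamp pos [ 12.4 -30.1] f -67.6 r 32.5 z 0.1064 t 8.85 F [2.2 0.2 1.2] M [ 0.05 -0.24 -0.06] tilt [ 0.049 -0.002 -0.999]
```

>>> apply_moves(
  steps=[
    {"x": -5,"y": 1,"z": -1,"spin": 0},
    {"x": -5,"y": 1,"z": 0,"spin": 0},
    {"x": -5,"y": 2,"z": 0,"spin": 0},
    {"x": -5,"y": 2,"z": 0,"spin": 0},
    {"x": -4,"y": 3,"z": 0,"spin": 0},
    {"x": -3,"y": 4,"z": 0,"spin": 0},
    {"x": -2,"y": 4,"z": 0,"spin": 0},
  ],
)

```text
time_s: 9.55
position: [0.5696, -0.1558, 0.106]
tcp_rot: [[0.222, 0.05, -0.974], [0.975, -0.004, 0.222], [0.007, -0.999, -0.05]]
force: [0.4, -0.2, -0.4]
opening: 0.007
```

```bash
python3 -c "
from h import *
plan([])"
```

```text
clamp pos [-22.9 -22.7] f -135.3 r 32.3 z 0.106 t 9.55 F [ 0.4 -0.2 -0.4] M [-0.09 -0.09  0.02] tilt [ 0.05  -0.004 -0.999]
```

>>> apply_moves(
  steps=[
    {"x": -1,"y": 3,"z": 0,"spin": 0},
    {"x": -1,"y": 3,"z": 0,"spin": 0},
    {"x": -1,"y": 3,"z": 0,"spin": 0},
    {"x": 0,"y": 3,"z": 0,"spin": 0},
    {"x": 0,"y": 2,"z": 0,"spin": 0},
  ],
)

```text
time_s: 10.05
position: [0.5659, -0.1404, 0.1058]
tcp_rot: [[0.221, 0.049, -0.974], [0.975, -0.005, 0.221], [0.006, -0.999, -0.049]]
force: [0.5, -1.8, -0.7]
opening: 0.006
```

Run:
```python
from h import *
plan([])
for n,c in(("scene",(275,250)),):
    im=imaging.capture(n); crop(n,im,c,130,90,6,f"pics/{n}4.png",proj(n,[[.598,-.1405,.105]]))
```

```text
clamp pos [-30.8  -9. ] f -163.7 r 32.1 z 0.1058 t 10.05 F [ 0.5 -1.8 -0.7] M [-0.34  0.   -0.  ] tilt [ 0.049 -0.005 -0.999]
pics/scene4.png 210 205 6
```

View pics/scene4.png

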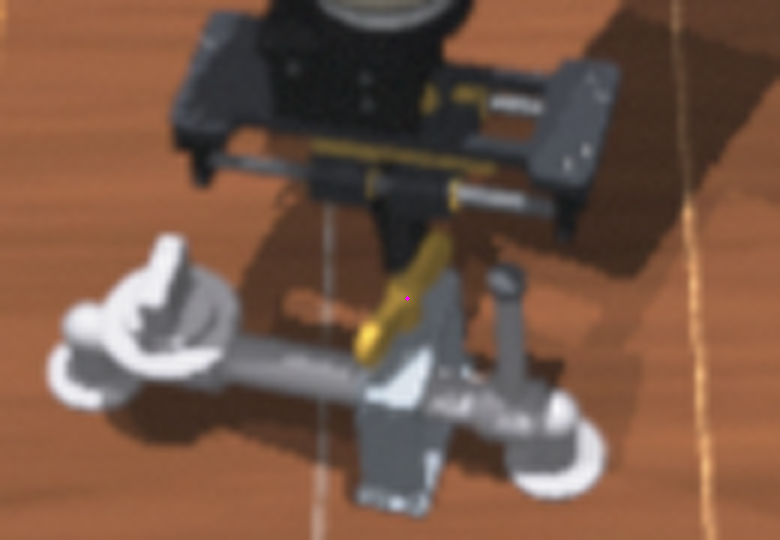

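>>> apply_moves(
  steps=[
    {"x": -1,"y": -4,"z": 0,"spin": 0},
    {"x": 0,"y": 0,"z": 20,"spin": 0},
    {"x": 0,"y": 0,"z": 25,"spin": 0},
    {"x": 14,"y": 4,"z": 0,"spin": 0},
    {"x": 15,"y": 5,"z": 0,"spin": 0},
    {"x": 15,"y": 5,"z": 0,"spin": 0},
    {"x": 15,"y": 6,"z": 0,"spin": 0},
    {"x": 0,"y": 0,"z": 0,"spin": 0},
  ],
)

```text
time_s: 10.9
position: [0.6211, -0.122, 0.151]
tcp_rot: [[0.223, 0.04, -0.974], [0.975, 0.003, 0.224], [0.012, -0.999, -0.038]]
force: [0.7, 0.2, -0.6]
opening: 0.005
```

```bash
python3 -c "
from h import *
plan([50],R=.03,z=.145)"
```

```text
clamp pos [17.  24.3] f 55.1 r 29.6 z 0.151 t 10.9 F [ 0.7  0.2 -0.6] M [ 0.   -0.    0.02] tilt [ 0.04   0.003 -0.999]
[ 1.9 -1.9 -6. ]
```

>>> apply_moves(
  steps=[
    {"x": 3,"y": -1,"z": -8,"spin": 0},
    {"x": 0,"y": 0,"z": -12,"spin": 0},
    {"x": 0,"y": 0,"z": -12,"spin": 0},
    {"x": 0,"y": 0,"z": -9,"spin": 0},
    {"x": 0,"y": 0,"z": 0,"spin": 0},
  ],
)

```text
time_s: 11.4
position: [0.6195, -0.1231, 0.1044]
tcp_rot: [[0.225, 0.032, -0.974], [0.974, 0.006, 0.225], [0.013, -0.999, -0.03]]
force: [0.1, 0.0, -0.3]
opening: 0.006
```

```bash
python3 -c "
from h import *
plan([])"
```

```text
clamp pos [15.7 22.8] f 55.4 r 27.7 z 0.1044 t 11.4 F [ 0.1  0.  -0.3] M [0.03 0.07 0.01] tilt [ 0.032  0.006 -0.999]
```

>>> apply_moves(
  steps=[
    {"x": 5,"y": -2,"z": 0,"spin": 0},
    {"x": 4,"y": -4,"z": 0,"spin": 0},
    {"x": 2,"y": -5,"z": 0,"spin": 0},
    {"x": 0,"y": -5,"z": 0,"spin": 0},
    {"x": -1,"y": -5,"z": 0,"spin": 0},
    {"x": -2,"y": -5,"z": 0,"spin": 0},
    {"x": -3,"y": -4,"z": 0,"spin": 0},
    {"x": -3,"y": -4,"z": 0,"spin": 0},
  ],
)

```text
time_s: 12.2
position: [0.6227, -0.1594, 0.1053]
tcp_rot: [[0.225, 0.034, -0.974], [0.974, 0.007, 0.226], [0.014, -0.999, -0.031]]
force: [-0.2, 0.8, -0.4]
opening: 0.007
```

```bash
python3 -c "
from h import *
plan([])"
```

```text
clamp pos [ 29.1 -11.1] f -20.9 r 31.1 z 0.1053 t 12.2 F [-0.2  0.8 -0.4] M [ 0.15 -0.08  0.01] tilt [ 0.034  0.007 -0.999]
```

>>> apply_moves(
  steps=[
    {"x": -4,"y": -4,"z": 0,"spin": 0},
    {"x": -4,"y": -4,"z": 0,"spin": 0},
    {"x": -4,"y": -3,"z": 0,"spin": 0},
    {"x": -5,"y": -2,"z": 0,"spin": 0},
    {"x": -5,"y": 0,"z": 0,"spin": 0},
    {"x": -5,"y": 0,"z": 0,"spin": 0},
    {"x": -5,"y": 1,"z": 0,"spin": 0},
    {"x": -5,"y": 1,"z": 0,"spin": 0},
  ],
)

```text
time_s: 13.0
position: [0.5842, -0.1738, 0.1064]
tcp_rot: [[0.226, 0.039, -0.973], [0.974, 0.003, 0.226], [0.012, -0.999, -0.037]]
force: [1.8, -0.6, 0.2]
opening: 0.004
```

```bash
python3 -c "
from h import *
plan([])"
```

```text
clamp pos [ -3.7 -35.9] f -95.9 r 36.0 z 0.1064 t 13.0 F [ 1.8 -0.6  0.2] M [-0.04 -0.13  0.03] tilt [ 0.039  0.003 -0.999]
```

>>> apply_moves(
  steps=[
    {"x": -4,"y": 3,"z": -1,"spin": 0},
    {"x": -4,"y": 4,"z": 0,"spin": 0},
    {"x": -4,"y": 4,"z": 0,"spin": 0},
    {"x": -3,"y": 4,"z": 0,"spin": 0},
    {"x": -2,"y": 3,"z": 0,"spin": 0},
  ],
)

```text
time_s: 13.5
position: [0.5646, -0.1544, 0.1053]
tcp_rot: [[0.225, 0.037, -0.974], [0.974, 0.003, 0.225], [0.011, -0.999, -0.036]]
force: [-0.2, -0.9, -0.6]
opening: 0.003
```

Run:
```python
from h import *
plan([])
for n,c in(("scene",(275,250)),):
    im=imaging.capture(n); crop(n,im,c,130,90,6,f"pics/{n}5.png",proj(n,[[.598,-.1405,.105]]))
```

```text
clamp pos [-28.1 -22.8] f -140.9 r 36.2 z 0.1053 t 13.5 F [-0.2 -0.9 -0.6] M [-0.07 -0.01  0.03] tilt [ 0.037  0.003 -0.999]
pics/scene5.png 210 205 6
```

View pics/scene5.png

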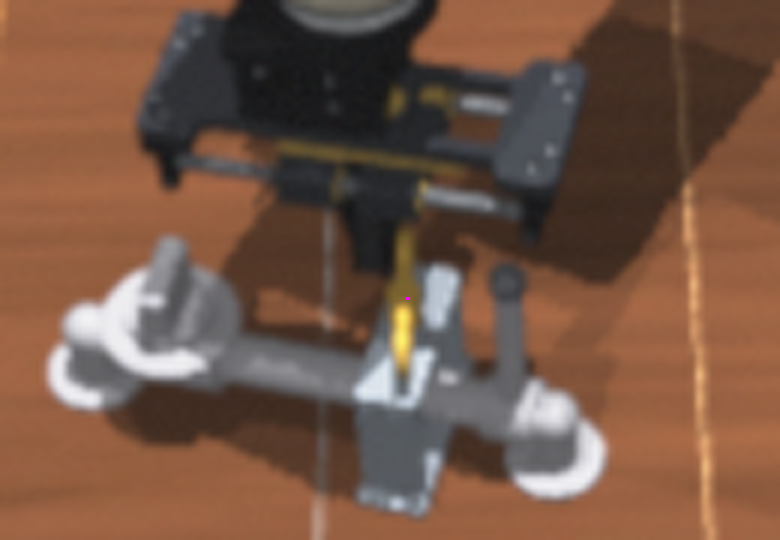

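>>> apply_moves(
  steps=[
    {"x": 1,"y": 2,"z": 0,"spin": 0},
    {"x": 1,"y": 2,"z": 0,"spin": 0},
    {"x": 1,"y": 2,"z": 0,"spin": 0},
  ],
)

```text
time_s: 13.85
position: [0.5655, -0.1468, 0.1048]
tcp_rot: [[0.224, 0.032, -0.974], [0.974, 0.005, 0.225], [0.012, -0.999, -0.031]]
force: [-1.0, -0.8, -0.4]
opening: 0.003
```

>>> apply_moves(
  steps=[
    {"x": 1,"y": 2,"z": 0,"spin": 0},
    {"x": 0,"y": 2,"z": 0,"spin": 0},
  ],
)

```text
time_s: 14.05
position: [0.5659, -0.1453, 0.1048]
tcp_rot: [[0.222, 0.03, -0.975], [0.975, -0.001, 0.222], [0.006, -1.0, -0.03]]
force: [-3.1, -9.5, -0.1]
opening: 0.005
```

>>> apply_moves(
  steps=[
    {"x": 0,"y": 2,"z": 0,"spin": 0},
    {"x": 0,"y": 2,"z": 0,"spin": 0},
  ],
)

```text
time_s: 14.25
position: [0.566, -0.1454, 0.1048]
tcp_rot: [[0.22, 0.03, -0.975], [0.976, -0.008, 0.219], [-0.001, -1.0, -0.031]]
force: [-2.3, -6.2, -0.6]
opening: 0.004
```

>>> apply_moves(
  steps=[
    {"x": -1,"y": -3,"z": 0,"spin": 0},
    {"x": -2,"y": -5,"z": 0,"spin": 0},
    {"x": 0,"y": 0,"z": 20,"spin": 0},
    {"x": 0,"y": 0,"z": 30,"spin": 0},
    {"x": 0,"y": 0,"z": 40,"spin": 0},
    {"x": -30,"y": 30,"z": 30,"spin": 0},
    {"x": -30,"y": 40,"z": 30,"spin": 0},
    {"x": -30,"y": 40,"z": 0,"spin": 0},
    {"x": -30,"y": 40,"z": 0,"spin": 0},
    {"x": 0,"y": 0,"z": 0,"spin": 0},
    {"x": 0,"y": 0,"z": 0,"spin": 0},
  ],
)

```text
time_s: 15.35
position: [0.4444, -0.0047, 0.2553]
tcp_rot: [[0.225, 0.039, -0.974], [0.974, -0.002, 0.225], [0.007, -0.999, -0.038]]
force: [0.1, -0.2, 0.1]
opening: 0.002
```

Run:
```python
from h import *
plan([])
for n,c in(("scene",(265,265)),("top",(395,243))):
    im=imaging.capture(n); crop(n,im,c,130,90,6,f"pics/{n}6.png"); cv2.imwrite(f"pics/{n}6f.png",im[:,:,::-1])
```

```text
clamp pos [-185.9   86.6] f 155.0 r 205.1 z 0.2553 t 15.35 F [ 0.1 -0.2  0.1] M [ 0.05 -0.01  0.04] tilt [ 0.039 -0.002 -0.999]
pics/scene6.png 200 220 6
pics/top6.png 330 198 6
```

View pics/scene6.png

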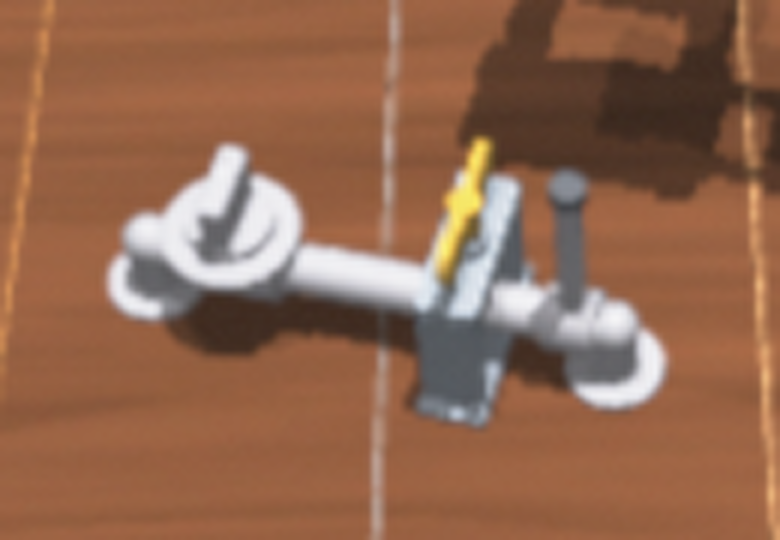

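View pics/top6f.png

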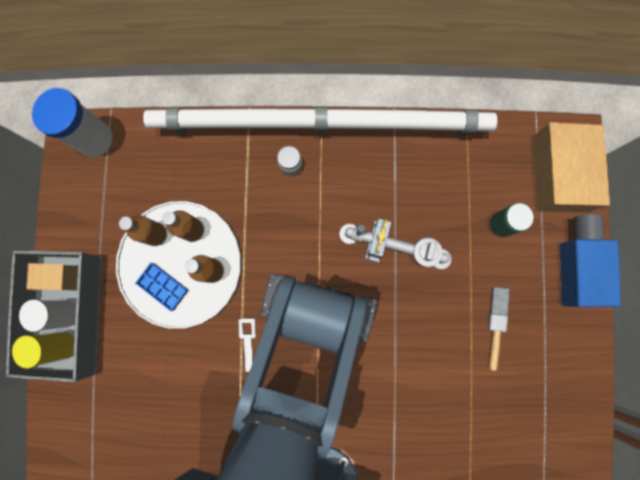

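View pics/top6.png

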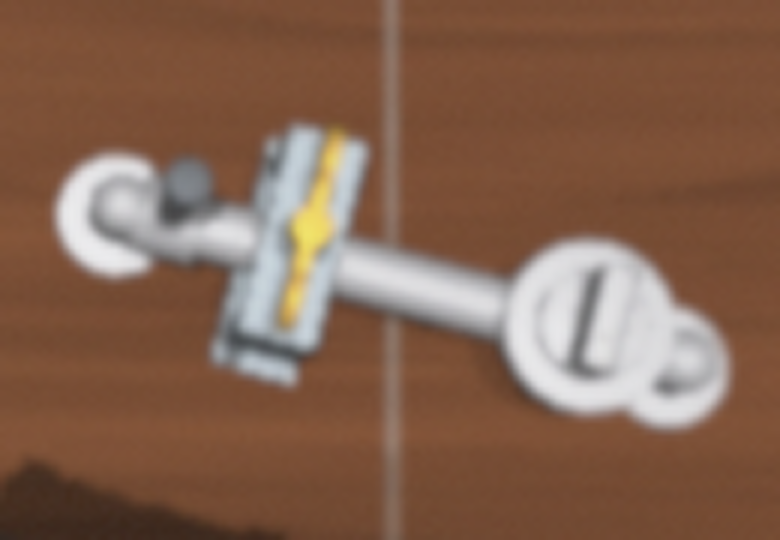

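```bash
python3 -c "
from rig import job
print(job.hand_in())"
```

```text
the job is handed in; nothing more can be done
None
```

I drove the thumbscrew home in three clockwise strokes, about 1½ turns in all, pushing with the closed fingertips. I lifted the fingers between strokes, stayed clear of the riser, and handed in at about 15.5 s of the 72 s allowed.

- **Screw home:** The third stroke stalled, with the force rising from about 1 N to about 10 N and no further motion. In the last pictures the wings lie within about 1° of the bridge's long axis, which is the 12.57 rad home position. The hub also sits visibly lower than at the start. I could not read the joint angle itself, so this rests on the pictures and the stall.
- **Starting angle:** The first picture left it open whether the screw started at about 3.24 or 6.38 rad. The screw turned past the second half-turn without stopping, so it had started at about 3.24 rad.
- **Everything else:** By eye, the valve knob and the bystanders look unmoved between the first and last top pictures. I did not measure their positions. The arm was left about 0.2 m from the screw and touching nothing.
- **Off plan:** The tool tilted by up to 3.7° during the moves, and the fingertips once dipped about 6 mm below the planned height. I corrected the dip before pushing, and the readings showed no contact there.

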